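# Unlatch a tap piston from its rinse stand and hold it up level for inspection

## Task

The slush dispenser's tap piston is locked in the rinse stand: slide the yellow latch tab fully across to its open end (away from the piston, the green mark), and only then draw the piston straight out of its socket. Turn it until it lies level and finish while holding it still in the gripper like that, clear of everything and with its middle at least 20 cm above the counter, so that its seal ring can be checked; do not put it down or let go. Leave the latch open, and leave the cup, the syrup bottle and the jar standing where they are.

Things in the scene. Friction and masses are not known exactly. Their poses are not given: they have to be found in the camera images.
- stand: Fixed aluminium rinse stand, 250 wide (y), 139 deep (x), 103 mm high, yaw varies. Origin: under its middle on the counter; z up. Its front (-x) is a 45 degree slope from (x -76, z 9) up to (x 18, z 103) mm, outward normal (-0.707, 0, 0.707) in its frame; flat top and upright back behind. The latch and the piston sit on this slope.
- socket (a point): Mouth of the socket in the slope, at (-10, -60, 75) mm in the stand's frame, with the stand's axes (not tilted). The hole is about 24 mm square and 58 mm deep, square to the slope: the piston comes out along (-0.707, 0, 0.707) of the stand's frame.
- piston_center (a point): Middle of the loose tap piston (147 mm long, about 150 g), on its axis; the mass centre is 4 mm nearer the knob. z: along it to the knob; y: across its handle. Seated, z is the slope's normal and y the stand's y. Along z from here, mm: white shaft dia 20 with red seal ring -73.5 to -18.5 (in the socket, 2 mm loose), white collar dia 44 to -12.5, purple handle to 61.5, black knob dia 28 to 73.5.
- piston_handle (a point): Point to grip on the piston's purple handle, on its axis, 20 mm from its middle towards the knob; axes as for the piston. The handle is a flat-sided bar, 20 mm (its x) by 18 mm (its y); pinch it across y from above, anywhere from 15 mm towards the collar to 30 mm towards the knob from here.
- latch_tab (a point): Point to grip on the yellow tab, 12 mm below its free end; z: slope's normal, y: the stand's y (slide direction). The tab is 18 (y) by 24 mm and stands 48 mm along the normal on a dark carriage 12 mm high, 43 mm across the slope. At joint 0 this point is at (-44, 35, 109) mm in the stand's frame, at the open end at y = 90.
- latch (a joint): Slide of the latch along the stand's +y, m. 0: locked (red mark on the stand's top; two dark prongs lie over the piston's collar, tab 95 mm to the +y side of the piston). 0.055: open end stop (green mark; prongs clear of the collar). Starts at 0 to 0.012. About 2 N of friction, no spring: stays where it is left.
- cup: Clear plastic cup, 84 mm wide, 100 mm high, loose, standing beside the stand; origin at the centre of its underside. To be left alone.
- syrup: Red closed syrup bottle, 60 mm wide, 150 mm high, loose, standing beside the stand; origin at the centre of its underside. To be left alone.
- jar: Amber jar with steel cap, 70 mm wide, 85 mm high, loose, standing beside the stand; origin at the centre of its underside. To be left alone.
Mind the look-alikes: they are no part of the job. Of the things like the part that bears piston_center, leave any that is blue, orange or turquoise; of the rest the larger one is meant.

How it is judged:
By the outcome, as a careful person would: the job done as asked, in the order asked, and still so for the second after the job is handed in, while the arm keeps its last pose, push and grip.
It also fails if it takes over 43 s, if anything falls off the work surface, if the arm or the gripper's body presses on something with over 40 N, if the wrist force passes 120 N, or if a joint passes its speed limit or range.

## Robot

A 6-joint arm with a two-finger parallel gripper is mounted at the origin on the work surface. World frame = base frame: x ahead of the robot, y to its left, z up, the work surface at z = 0. Lengths are in m, angles in rad, forces in N, time in s.
With the tool pointing down it reaches from about 0.375 to 0.925 m from the base axis. Payload 5.7 kg.
Tool frame: the origin (TCP) lies where the fingers leave the gripper's body, on its centre line; the fingertips stand robot.nose_length ahead of it and the grasp point (between the pads) lies 54 mm ahead of it (robot.nose_length is the distance from the TCP to the fingertips, in m); z points along the fingers, y is the direction in which the jaws open and shut (so a half turn about z gives the same grasp; the last joint's range is limited). The gripper opens to 85 mm and grips with 20 to 120 N. Pads are 22 mm wide; open, the fingers measure 114 mm over their backs; the gripper's body (76 mm by 85 mm) begins 54 mm behind the grasp point. The pads swing forward as they close: fully open they stand 13 mm farther back than shut.
Start: joints at [-1.326, 0.359, 1.51, -0, 1.272, -0.115], TCP at [0.211, -0.562, 0.304] pointing down, gripper open.
Joint ranges: [-2.97, 2.97], [-1.01, 2.36], [0.21, 2.38], [-0.96, 4.11], [0.2, 2.71], [-2.98, 2.98]. Speed limits (rad/s): [2.39, 2.39, 3.14, 3.14, 3.14, 3.14].

## Interface

Orientations are given as a unit quaternion [w, x, y, z].
In Python, from rig import robot gives the robot as it stands. The module is installed in compiled form; this text tells all that it offers.
- The arm moves only by the tool carry_out, never from a script. Its argument "increments" is a list of rows, each a list of 5 numbers: the opening, from 0 (shut) to 1 (fully open), then the shift along the tool's x, y, z in cm, then the turn about the tool's z in degrees. In form: [[grip, x, y, z, roll], ...]. A call has 1 to 5 rows; each row is the pose to reach, as a shift and turn from the pose measured when the call began, along the tool's axes at that moment; what a row does not reach only later rows make up. A row lasts 1/8 s, in which the tool goes at most 62.5 mm and 10.7 degrees, less where a joint would pass 70% of its speed; a pose out of reach is approached as far as the arm can. A call with a gripper value outside its range is refused whole. The fingers move at their own pace and stop on an object; "grip_force" is the grip in N (left out, the last holds). Time passes only in rows, so rows that repeat a pose let the fingers close. It gives the time, the measured TCP pose, the force and the opening at its end, in the units of the state.
- robot.state(): the state, without advancing time (a new reading comes with each control period).
- robot.snapshot(name): name is "side" or "top" or "wrist"; returns the picture (384x512x3 uint8, red, green, blue); there is no depth.
- robot.calibration(name): a dict with "camera_matrix" (3x3 intrinsics, pixels), "distortion" ([k1, k2, p1, p2, k3] as OpenCV has them; the pictures are not rectified), "rvec" (rotation vector, rad) and "tvec" (3), from world to camera coordinates, as OpenCV has them; the wrist camera has in their place "T_tool_cam" (4x4, takes a point from camera to tool coordinates, whose origin is the TCP and whose axes are the flange's). Camera axes: x right, y down, z forward; pixel columns grow to the right and rows downward; lengths in m; the calibration is good to about 2 mm. A picture is of the moment at which its call begins: read the wrist's pose just before it. calibration takes no time and is no camera call.
- robot.close_job(): hands the job in, once; it reports no verdict.
The state is a dict: "clock": time; "joints": joint angles; "dq": joint speeds; "effort": joint torques, N m; "position": TCP position; "orientation": TCP orientation; "force": force on the tool from outside, world axes, zero at the start; "ft_torque": the same for the moment, N m; "opening": finger opening in m.
Only numpy, scipy, OpenCV 4.12 (cv2) and the standard library are available. Lean on these libraries where they do the work, as an engineer would, in place of code of your own. Each camera call takes 0.05 s, during which the arm holds its last target.

## Working session

There is one attempt and no reset: what is moved stays moved. The work goes in short steps, Python scripts to look and compute and a tool call to move; the robot and the scene stay as the last step left them, time stands still between calls to the robot, and variables do not carry over. Pictures are saved under pics/ and viewed, and the job is handed in when it is done.

Besides the shell and the picture viewer there is one more tool, called after "Request:" as name(argument=value, ...) on one line, values as JSON. carry_out: Moves the arm, as the interface text tells. Its arguments: {"type":"object","properties":{"increments":{"type":"array","items":{"type":"array","items":{"type":"number"}}},"grip_force":{"type":"number"}},"required":["increments"]}

```bash
mkdir -p pics; python3 - <<'E'
from rig import robot
import cv2
print(robot.state()); print(robot.nose_length)
for n in ("side","top","wrist"):
    cv2.imwrite(f"pics/{n}0.png",robot.snapshot(n)[:,:,::-1]); print(n,robot.calibration(n))
E
```

```text
{'clock': 0.0, 'joints': array([-1.32607919e+00,  3.59497069e-01,  1.51144926e+00,  1.62284415e-05,
        1.27249806e+00, -1.15106689e-01]), 'dq': array([ 0.00143771,  0.00139506, -0.00051054,  0.00026648, -0.00130328,
        0.0002728 ]), 'effort': array([ 1.00778416e-03, -5.27622342e+01, -2.78618288e+01, -2.95176878e-04,
        1.33872571e-02,  6.49628724e-07]), 'position': array([ 0.21112394, -0.56103672,  0.30305178]), 'orientation': array([-9.24426909e-04,  9.83859466e-01,  1.78940478e-01, -5.22217189e-05]), 'force': array([ 0.43593103, -0.39984524, -0.72156846]), 'ft_torque': array([-0.00767511, -0.00860694, -0.02627339]), 'opening': 0.08511300098866782}
0.0726
side {'camera_matrix': array([[360.31851368,   0.        , 257.39155664],
       [  0.        , 360.31851368, 189.52733394],
       [  0.        ,   0.        ,   1.        ]]), 'distortion': array([-0.08195425,  0.        ,  0.        ,  0.        ,  0.        ]), 'rvec': array([ 0.13132519, -2.89697169,  1.10523749]), 'tvec': array([0.65343437, 0.05916179, 0.85505394])}
top {'camera_matrix': array([[398.30791388,  
[... 251 characters left out ...]
16720323,  0.0752391 ]), 'tvec': array([0.03225927, 0.63120239, 0.92800562])}
wrist {'camera_matrix': array([[267.24406989,   0.        , 259.04390723],
       [  0.        , 267.24406989, 191.17152756],
       [  0.        ,   0.        ,   1.        ]]), 'distortion': array([-0.05012969,  0.        ,  0.        ,  0.        ,  0.        ]), 'T_tool_cam': array([[-4.54181162e-05, -9.57345995e-01, -2.88944014e-01,
         7.45283691e-02],
       [ 9.99999992e-01, -7.67746071e-05,  9.71875011e-05,
        -4.11526388e-04],
       [-1.15225628e-04, -2.88944008e-01,  9.57345991e-01,
        -7.00913108e-02],
       [ 0.00000000e+00,  0.00000000e+00,  0.00000000e+00,
         1.00000000e+00]])}
```

View pics/side0.png

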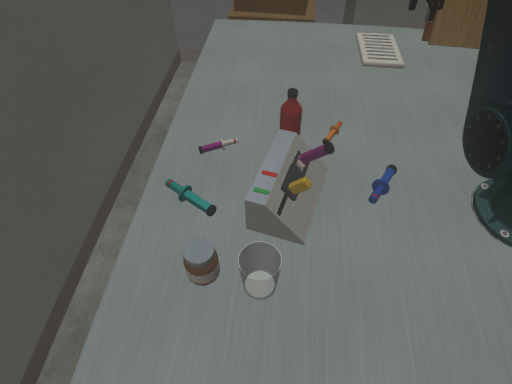

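View pics/top0.png

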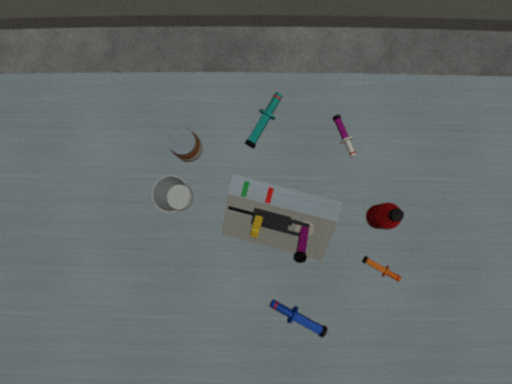

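View pics/wrist0.png

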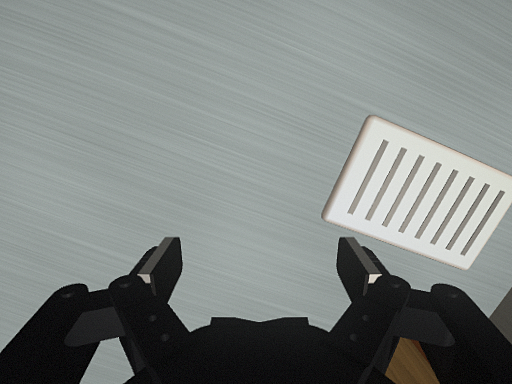

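The top view shows the stand (px ~222–341, 178–257), yellow tab at ~(257,227), and the purple piston with its knob at ~(300,257). The side view agrees. I'll enlarge it to read the corners.

```bash
python3 - <<'E'
import cv2
a=cv2.imread("pics/top0.png")[165:270,210:350]; cv2.imwrite("pics/top0z.png",cv2.resize(a,None,fx=5.5,fy=5.5,interpolation=cv2.INTER_CUBIC))
a=cv2.imread("pics/side0.png")[120:250,235:345]; cv2.imwrite("pics/side0z.png",cv2.resize(a,None,fx=4.5,fy=4.5,interpolation=cv2.INTER_CUBIC))
E
```

```text
(no output)
```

View pics/top0z.png

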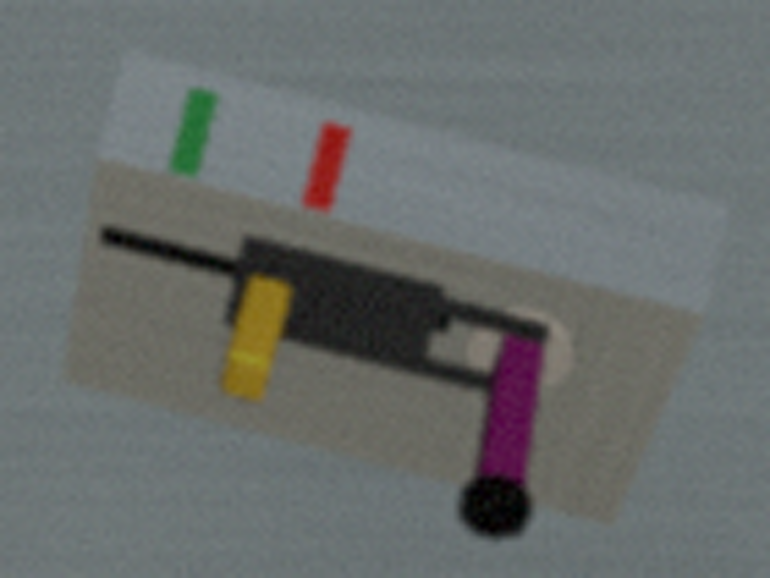

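View pics/side0z.png

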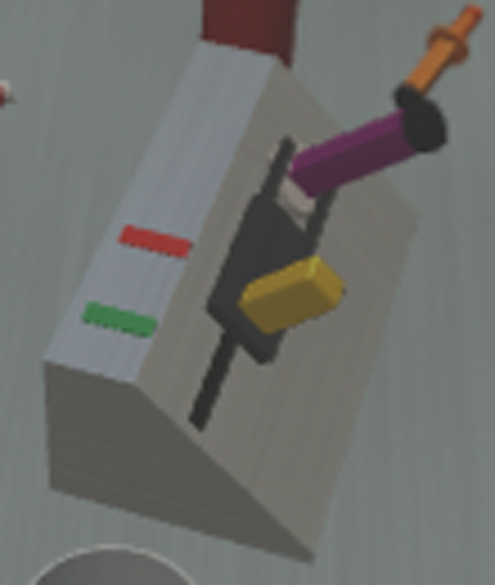

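```bash
cat > h.py <<'E'
import numpy as np, cv2
from rig import robot
from scipy.spatial.transform import Rotation as R
def ray(n,uv,st=None):
    c=robot.calibration(n); p=cv2.undistortPoints(np.array([[uv]],float),c["camera_matrix"],c["distortion"])[0,0]
    d=np.array([p[0],p[1],1.])
    if n=="wrist":
        T=c["T_tool_cam"]; q=st["orientation"]; r=R.from_quat([q[1],q[2],q[3],q[0]])
        return np.array(st["position"])+r.apply(T[:3,3]), r.apply(T[:3,:3]@d)
    Rm=cv2.Rodrigues(c["rvec"])[0]; return -Rm.T@c["tvec"], Rm.T@d
def onz(n,uv,z,st=None):
    o,d=ray(n,uv,st); return o+d*(z-o[2])/d[2]
def tri(a,b):
    (o,d),(p,e)=a,b
    s=np.linalg.lstsq(np.c_[d,-e],p-o,rcond=None)[0]
    A=o+s[0]*d;B=p+s[1]*e; return (A+B)/2,np.linalg.norm(A-B)
def proj(n,P,st=None):
    c=robot.calibration(n)
    if n=="wrist":
        T=c["T_tool_cam"]; q=st["orientation"]; r=R.from_quat([q[1],q[2],q[3],q[0]]).as_matrix()
        M=r@T[:3,:3]; t=np.array(st["position"])+r@T[:3,3]
        rv=cv2.Rodrigues(M.T)[0]; tv=-M.T@t
    else: rv,tv=c["rvec"],c["tvec"]
    return cv2.projectPoints(np.array(P,float).reshape(-1,3),rv,tv,c["camera_matrix"],c["distortion"])[0][:,0]
E
python3 - <<'E'
from h import *
np.set_printoptions(precision=4,suppress=True)
t=lambda u,v:("top",(210+(u+.5)/5.5-.5,165+(v+.5)/5.5-.5))
s=lambda u,v:("side",(235+(u+.5)/4.5-.5,120+(v+.5)/4.5-.5))
M=[(63,125),(63,-125),(18,125),(18,-125)]
L=[t(128,52),t(727,207),t(97,160),t(700,312)],[s(44,360),s(203,40),s(135,383),s(275,60)]
allm=[];allw=[]
def fit(m,w):
    m=np.array(m)/1e3;w=np.array(w); mc,wc=m.mean(0),w.mean(0)
    H=(m-mc).T@(w-wc); th=np.arctan2(H[0,1]-H[1,0],H[0,0]+H[1,1]); c,s_=np.cos(th),np.sin(th)
    Q=np.array([[c,-s_],[s_,c]]); o=wc-Q@mc; return o,th,((m@Q.T+o)-w)*1e3
for l in L:
    w=[onz(*x,.103)[:2] for x in l]; print(fit(M,w)); allm+=M;allw+=w
o,th,r=fit(allm,allw);print(o,np.degrees(th))
Q=R.from_euler('z',th)
P=lambda *p:Q.apply(np.array(p)/1e3)+[*o,0]
print("socket",P(-10,-60,75),"out",Q.apply([-.707,0,.707]),"tab0",P(-44,35,109),"taby90",P(-44,90,109))
# knob end centre: seated: collar bottom on slope => centre at 18.5 along normal
n=np.array([-.7071,0,.7071]);S=np.array([-10,-60,75])
for nm,d in (("centre",18.5),("handle",38.5),("knobtop",92)): print(nm,P(*(S+d*n)),[proj(k,P(*(S+d*n)))[0] for k in("top","side")])
# tab: yellow masks
# tab end centres from both views (free end 12mm beyond the point)
for k in("top","side"):
    im=cv2.imread(f"pics/{k}0.png");hsv=cv2.cvtColor(im,cv2.COLOR_BGR2HSV)
    m=cv2.inRange(hsv,(18,120,80),(35,255,255));ys,xs=np.nonzero(m);print(k,"yellow",len(xs),xs.mean(),ys.mean(),xs.min(),xs.max(),ys.min(),ys.max())
    for j in(0,6,12):print(j,proj(k,P(-44,35+j,109)),"tab mid",proj(k,P(-44+8.5,35+j,109-8.5)))
np.savez("stand.npz",o=o,th=th)
E
```

```text
(array([ 0.5809, -0.0056]), np.float64(-0.2428556870341629), array([[ 0.4116,  1.671 ],
       [ 0.5226, -1.1174],
       [ 0.3264,  0.7377],
       [-1.2606, -1.2912]]))
(array([ 0.5825, -0.0048]), np.float64(-0.24763303023094213), array([[ 0.4925,  0.4301],
       [ 1.0247,  0.6267],
       [ 0.2246,  1.3808],
       [-1.7418, -2.4376]]))
[ 0.5817 -0.0052] -14.051601890840178
socket [ 0.5575 -0.061   0.075 ] out [-0.6858  0.1717  0.707 ] tab0 [0.5475 0.0394 0.109 ] taby90 [0.5609 0.0928 0.109 ]
centre [ 0.5448 -0.0578  0.0881] [array([303.185 , 232.3612]), array([305.639 , 157.0205])]
handle [ 0.5311 -0.0544  0.1022] [array([302.2299, 238.7521]), array([312.0003, 153.9872])]
knobtop [ 0.4944 -0.0452  0.1401] [array([299.4986, 256.9784]), array([330.0088, 145.4034])]
top yellow 183 256.1256830601093 225.73224043715848 250 262 215 237
0 [[259.2326 230.809 ]] tab mid [[260.2594 227.0005]]
6 [[256.5532 230.1091]] tab mid [[257.6075 226.3086]]
12 [[253.8748 229.4092]] tab mid [[254.9566 225.6167]]
side yellow 249 299.32530120481925 185.06425702811245 288 310 177 193
0 [[305.1395 180.3645]] tab mid [[301.0311 182.0896]]
6 [[304.4551 182.2706]] tab mid [[300.3335 183.9846]]
12 [[303.7637 184.1955]] tab mid [[299.6288 185.898 ]]
```

The stand is at (0.582, -0.005) with yaw -14.05°. Both views agree to about 2 mm, and the projected knob lands on the seen knob. The latch starts at about 9 mm. Next I move above the tab and turn the tool to the stand's yaw.

Request:
carry_out(increments=[[1,4.7,-4,0,7],[1,9.4,-8,0,14],[1,14.2,-12,0,21],[1,18.9,-16,0,28],[1,23.6,-20,0,34.6]])

```text
clock: 0.78
position: [0.3622, -0.2891, 0.3035]
orientation: [-0.001, 0.992, -0.124, -0.0]
force: [0.4, -0.0, -0.1]
opening: 0.0856
```

```bash
cat >> h.py <<'E'
S=np.load("stand.npz"); o=S["o"]; th=float(S["th"]); Q=R.from_euler('z',th)
P=lambda *p:Q.apply(np.array(p)/1e3)+[*o,0]
def rep(goal=None):
    s=robot.state(); q=s["orientation"]; r=R.from_quat([q[1],q[2],q[3],q[0]])
    print("t",round(s["clock"],2),"tcp stand frame mm",np.round(Q.inv().apply(s["position"]-np.r_[o,0])*1e3,1),"toolx yaw rel",np.round(np.degrees(np.arctan2(r.as_matrix()[1,0],r.as_matrix()[0,0])-th),2),"zdir",np.round(r.as_matrix()[:,2],3),"F",np.round(s["force"],1),"T",np.round(s["ft_torque"],2),"op",round(s["opening"],4))
    if goal is not None: print("shift cm",np.round(r.inv().apply(goal-s["position"])*100,2))
    return s
E
python3 -c "
from h import *
rep(P(-44,44,165))"
```

```text
t 0.78 tcp stand frame mm [-144.1 -328.7  303.5] toolx yaw rel -0.19 zdir [-0.     0.001 -1.   ] F [ 0.4 -0.  -0.1] T [ 0.05  0.07 -0.05] op 0.0856
shift cm [  9.89 -37.28  13.9 ]
```

Request:
carry_out(increments=[[0.6,1.6,-6,0,-0.2],[0.6,3.2,-12,0,-0.2],[0.6,4.8,-18,1,-0.2],[0.6,6.4,-24,2,-0.2],[0.6,8,-30,3,-0.2]])

```text
clock: 1.4
position: [0.5131, -0.0179, 0.274]
orientation: [-0.001, 0.993, -0.122, 0.0]
force: [0.9, -0.8, 0.3]
opening: 0.0511
```

```bash
python3 -c "
from h import *
rep(P(-44,44,165))"
```

```text
t 1.4 tcp stand frame mm [-63.5 -29.  274. ] toolx yaw rel 0.03 zdir [ 0.     0.001 -1.   ] F [ 0.9 -0.8  0.3] T [ 0.02 -0.04  0.  ] op 0.0511
shift cm [ 1.95 -7.28 10.91]
```

Request:
carry_out(increments=[[0.6,1,-3.6,2,0],[0.6,1.9,-7.3,4,0],[0.6,1.9,-7.3,4,0]])

```text
clock: 1.78
position: [0.5491, 0.0505, 0.2323]
orientation: [-0.001, 0.993, -0.121, -0.001]
force: [-0.9, 0.1, 0.0]
opening: 0.0515
```

```bash
python3 - <<'E'
from h import *
s=rep(P(-44,44,165)); im=robot.snapshot("wrist")[:,:,::-1].copy(); cv2.imwrite("pics/w1.png",im)
for n,p in (("tabend j9",(-52.5,44,117.5)),("knobtop",(-75,-60,140))): print(n,proj("wrist",P(*p),s))
hsv=cv2.cvtColor(im,cv2.COLOR_BGR2HSV);m=cv2.inRange(hsv,(18,120,80),(35,255,255));ys,xs=np.nonzero(m);print(xs.mean(),ys.mean(),xs.min(),xs.max(),ys.min(),ys.max())
E
```

```text
t 1.77 tcp stand frame mm [-45.2  46.1 232.3] toolx yaw rel 0.2 zdir [-0.003  0.002 -1.   ] F [-0.9  0.1  0. ] T [-0.03  0.04  0.02] op 0.0515
shift cm [0.13 0.22 6.73]
tabend j9 [[263.06251771 223.50735506]]
knobtop [[409.87379748 265.56415655]]
264.8944262295082 192.9134426229508 252 511 161 225
```

View pics/w1.png

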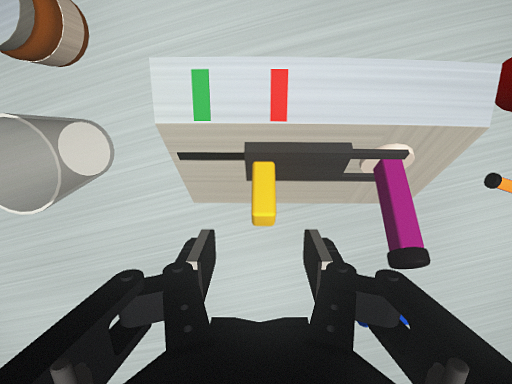

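The wrist view confirms it: tab end at (264,223), predicted (263,223). Knob at (408,257), predicted (410,265). Descend and grip.

Request:
carry_out(increments=[[0.6,0.1,0.2,3.5,0],[0.6,0.1,0.2,6.6,0],[0.6,0.1,0.2,6.6,0],[0,0.1,0.2,6.6,0],[0,0.1,0.2,6.6,0]], grip_force=40)

```text
clock: 2.45
position: [0.5502, 0.0467, 0.1688]
orientation: [-0.0, 0.993, -0.121, 0.0]
force: [-1.3, -0.8, 6.6]
opening: 0.0175
```

Request:
carry_out(increments=[[0,0,0,0,0],[0,0,0,0,0]])

```text
clock: 2.7
position: [0.5502, 0.0467, 0.1689]
orientation: [-0.0, 0.993, -0.121, 0.0]
force: [0.8, -1.1, -3.8]
opening: 0.0171
```

```bash
python3 -c "
from h import *
rep(P(-44,90,165))"
```

```text
t 2.7 tcp stand frame mm [-43.2  42.7 168.9] toolx yaw rel 0.13 zdir [ 0.001  0.001 -1.   ] F [ 0.8 -1.1 -3.8] T [-0.06 -0.01 -0.14] op 0.0171
shift cm [-0.07 -4.73  0.4 ]
```

Request:
carry_out(increments=[[0,0,-1,0,0],[0,0,-2,0,0],[0,0,-3,0,0],[0,0,-4,0,0],[0,0,-4.6,0,0]])

```text
clock: 3.32
position: [0.5613, 0.0911, 0.1689]
orientation: [0.001, 0.993, -0.12, 0.0]
force: [-0.1, -20.7, -3.3]
opening: 0.0173
```

Request:
carry_out(increments=[[0,0,-0.4,0,0],[0,0,-0.7,0,0],[0,0,-0.7,0,0]])

```text
clock: 3.7
position: [0.5616, 0.0921, 0.1687]
orientation: [0.007, 0.993, -0.119, -0.001]
force: [-3.2, -30.4, 0.5]
opening: 0.0173
```

```bash
python3 - <<'E'
from h import *
s=rep(P(-44,90,165)); im=robot.snapshot("wrist")[:,:,::-1]; cv2.imwrite("pics/w2.png",im)
cv2.imwrite("pics/t2.png",cv2.resize(robot.snapshot("top")[165:270,210:350,::-1],None,fx=5,fy=5,interpolation=cv2.INTER_CUBIC))
E
```

```text
t 3.7 tcp stand frame mm [-43.2  89.5 168.7] toolx yaw rel 0.37 zdir [-0.003 -0.013 -1.   ] F [ -3.2 -30.4   0.5] T [-4.52  0.4  -0.39] op 0.0173
shift cm [-0.08 -0.06  0.37]
```

View pics/w2.png

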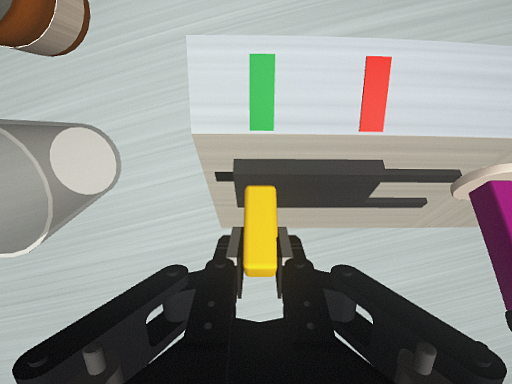

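The tab meets a hard stop at about 89.5 mm (open = 90) with about 30 N. Ease off and release straight up.

Request:
carry_out(increments=[[0,0,0.4,0,0],[0,0,0.4,0,0]])

```text
clock: 4.05
position: [0.5607, 0.0883, 0.1689]
orientation: [0.006, 0.993, -0.12, -0.001]
force: [-0.5, -1.8, -4.3]
opening: 0.0174
```

```bash
python3 -c "
from h import *
rep(P(-44,90,165))"
```

```text
t 4.05 tcp stand frame mm [-43.1  85.6 168.9] toolx yaw rel 0.29 zdir [-0.003 -0.012 -1.   ] F [-0.5 -1.8 -4.3] T [ 0.43 -0.23 -0.21] op 0.0174
shift cm [-0.08 -0.45  0.38]
```

View pics/t2.png

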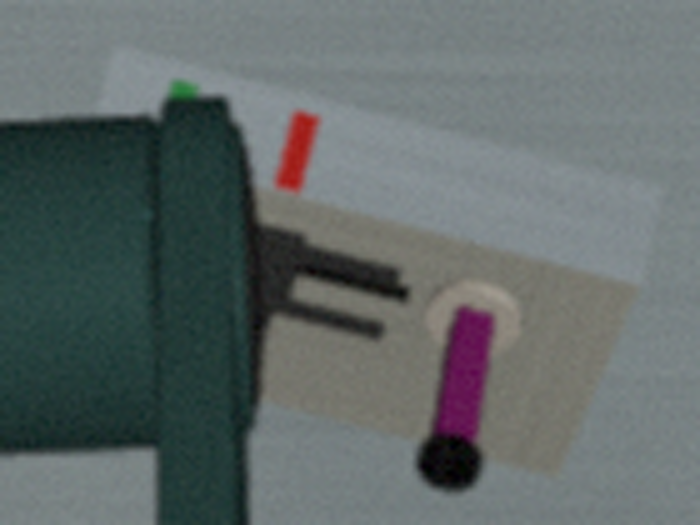

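The back-off probably dragged the tab back about 3 mm. I'll push to the stop again lightly and open while still lightly pressed.

Request:
carry_out(increments=[[0,0,-0.5,0,0],[0,0,-0.6,0,0],[0,0,-0.6,0,0],[0.35,0,-0.6,0,0],[0.35,0,-0.6,0,0]])

```text
clock: 4.68
position: [0.5626, 0.095, 0.1693]
orientation: [0.006, 0.993, -0.119, -0.0]
force: [0.4, 0.8, 0.4]
opening: 0.0297
```

```bash
python3 -c "
from h import *
rep(P(-44,90,165))"
```

```text
t 4.67 tcp stand frame mm [-42.9  92.6 169.3] toolx yaw rel 0.34 zdir [-0.002 -0.011 -1.   ] F [0.4 0.8 0.4] T [ 0.01 -0.01 -0.03] op 0.0297
shift cm [-0.11  0.25  0.43]
```

Request:
carry_out(increments=[[0.4,0,0.2,-2,0],[0.6,0,0.2,-5,0],[0.6,0,0.2,-8,0]])

```text
clock: 5.05
position: [0.5623, 0.0949, 0.2503]
orientation: [0.005, 0.993, -0.119, -0.0]
force: [-0.8, 0.5, -0.3]
opening: 0.0511
```

```bash
python3 - <<'E'
from h import *
n=np.array([-.7071,0,.7071]);C=np.array([-10,-60,75])+48.5*n
print(C)
s=rep(P(*(C+[0,0,54]))); im=robot.snapshot("wrist")[:,:,::-1]; cv2.imwrite("pics/w3.png",im)
hsv=cv2.cvtColor(im,cv2.COLOR_BGR2HSV);m=cv2.inRange(hsv,(18,120,80),(35,255,255));ys,xs=np.nonzero(m);print(xs.min(),xs.max(),ys.min(),ys.max())
for y in (85,87,90):print(y,proj("wrist",P(-52.5,y,117.5),s))
E
```

```text
[-44.29435 -60.      109.29435]
t 5.05 tcp stand frame mm [-43.1  92.4 250.3] toolx yaw rel 0.39 zdir [-0.002 -0.011 -1.   ] F [-0.8  0.5 -0.3] T [ 0.    0.06 -0.02] op 0.0511
shift cm [-0.23 15.14  8.86]
252 273 160 219
85 [[267.23875891 217.41126171]]
87 [[264.79481387 217.40643629]]
90 [[261.12761297 217.39878243]]
```

View pics/w3.png

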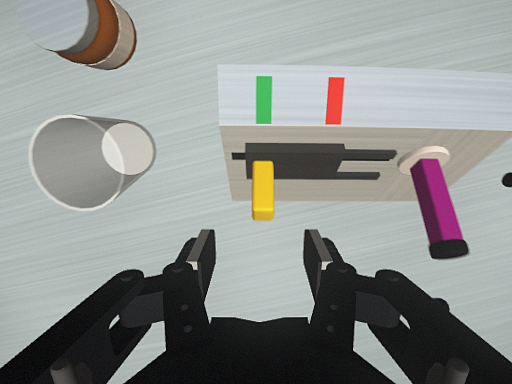

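The tab end reads at (263,219), so it is about 88–90 mm along. A light nudge with closed fingers will confirm it is at the stop.

Request:
carry_out(increments=[[0,0,3.6,0,0],[0,0,3.6,0,0],[0,0,3.6,4,0],[0,0,3.6,8.2,0],[0,0,3.6,8.2,0]])

```text
clock: 5.72
position: [0.554, 0.0601, 0.1701]
orientation: [0.005, 0.993, -0.119, -0.0]
force: [-0.0, -0.5, 0.1]
opening: 0.0
```

Request:
carry_out(increments=[[0,0,-0.5,0,0],[0,0,-1,0,0],[0,0,-1.5,0,0],[0,0,-1.5,0,0]])

```text
clock: 6.22
position: [0.5571, 0.0702, 0.1712]
orientation: [0.01, 0.993, -0.117, -0.0]
force: [-4.2, -25.2, 2.4]
opening: 0.0002
```

```bash
python3 -c "
from h import *
rep()"
```

```text
t 6.22 tcp stand frame mm [-42.2  67.1 171.2] toolx yaw rel 0.61 zdir [-0.003 -0.019 -1.   ] F [ -4.2 -25.2   2.4] T [-3.76  0.57 -0.  ] op 0.0002
```

Hard stop confirmed at 25 N, so the latch is open. Retreat and go above the piston.

Request:
carry_out(increments=[[0,0,0.8,0,-0.6],[0,0,0.8,-4,-0.6],[0.3,0,0.8,-9,-0.6],[0.6,0,6,-9,-0.6],[0.6,0,11,-9,-0.6]])

```text
clock: 6.85
position: [0.5328, -0.0354, 0.2659]
orientation: [0.01, 0.994, -0.111, 0.002]
force: [0.5, 0.0, -0.4]
opening: 0.0511
```

```bash
python3 - <<'E'
from h import *
rep(P(-44.3,-60,163.3))
E
```

```text
t 6.85 tcp stand frame mm [-40.1 -41.2 265.9] toolx yaw rel 1.34 zdir [ 0.002 -0.02  -1.   ] F [ 0.5  0.  -0.4] T [-0.04 -0.01 -0.02] op 0.0511
shift cm [-0.53  1.68 10.29]
```

Request:
carry_out(increments=[[0.6,-0.5,1.7,1,1.3],[0.6,-0.5,1.7,2,1.3],[0.6,-0.5,1.7,2,1.3]])

```text
clock: 7.22
position: [0.5239, -0.0502, 0.2453]
orientation: [0.009, 0.993, -0.122, 0.001]
force: [0.3, 0.7, 1.1]
opening: 0.0513
```

```bash
python3 - <<'E'
from h import *
s=rep(P(-44.3,-60,163.3)); im=robot.snapshot("wrist")[:,:,::-1]; cv2.imwrite("pics/w4.png",im)
n=np.array([-.7071,0,.7071]);C=np.array([-10,-60,75])
for d in (6,48.5,92): print(d,proj("wrist",P(*(C+d*n)),s))
print(proj("wrist",P(-52.5,90,117.5),s))
E
```

```text
t 7.22 tcp stand frame mm [-45.2 -57.7 245.3] toolx yaw rel 0.07 zdir [ 0.001 -0.019 -1.   ] F [0.3 0.7 1.1] T [0.04 0.04 0.05] op 0.0513
shift cm [0.05 0.08 8.21]
6 [[259.21776017 161.9964732 ]]
48.5 [[259.8666245  204.90360494]]
92 [[260.66342021 257.73823267]]
[[ 74.55846326 218.46407345]]
```

View pics/w4.png

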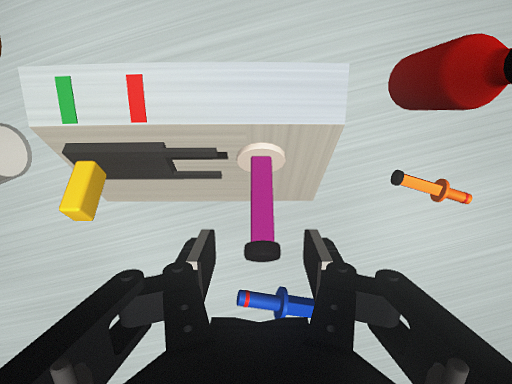

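The piston is seen at column 260–262 against a predicted 260, so it is aligned. Descend and grip.

Request:
carry_out(increments=[[0.6,0,0,3,0],[0.6,0,0,6,0],[0.6,0,0,8.3,0],[0.6,0,0,8.3,0],[0.2,0,0,8.3,0]])

```text
clock: 7.9
position: [0.5252, -0.0512, 0.1634]
orientation: [0.009, 0.993, -0.121, 0.002]
force: [0.7, 0.1, -0.5]
opening: 0.0342
```

```bash
python3 - <<'E'
from h import *
rep(P(-44.3,-60,163.3))
E
```

```text
t 7.9 tcp stand frame mm [-43.7 -58.4 163.4] toolx yaw rel 0.16 zdir [ 0.002 -0.019 -1.   ] F [ 0.7  0.1 -0.5] T [0.07 0.   0.01] op 0.0342
shift cm [-0.06  0.16  0.01]
```

Request:
carry_out(increments=[[0,-0.1,0,0,0],[0,-0.1,0,0,0],[0,-0.1,0,0,0],[0,-0.1,0,0,0]], grip_force=50)

```text
clock: 8.4
position: [0.525, -0.051, 0.1642]
orientation: [0.009, 0.993, -0.121, 0.003]
force: [1.0, 1.0, 6.1]
opening: 0.0177
```

```bash
python3 - <<'E'
from h import *
rep(P(-44.3,-60,163.3))
E
```

```text
t 8.4 tcp stand frame mm [-43.9 -58.2 164.2] toolx yaw rel 0.15 zdir [ 0.004 -0.019 -1.   ] F [1.  1.  6.1] T [ 0.25 -0.26  0.07] op 0.0177
shift cm [-0.04  0.18  0.09]
```

Gripped (17.7 mm for the 18 mm handle). Draw out along the normal, in tool axes (-x, -z).

Request:
carry_out(increments=[[0,-0.7,0,-0.7,0],[0,-1.4,0,-1.4,0],[0,-2.1,0,-2.1,0],[0,-2.1,0,-2.1,0]])

```text
clock: 8.9
position: [0.5035, -0.0453, 0.1854]
orientation: [0.009, 0.993, -0.121, 0.003]
force: [0.2, -0.1, -1.7]
opening: 0.0173
```

```bash
python3 - <<'E'
from h import *
rep()
cv2.imwrite("pics/s5.png",cv2.resize(robot.snapshot("side")[100:250,225:375,::-1],None,fx=4,fy=4,interpolation=cv2.INTER_CUBIC))
E
```

```text
t 8.9 tcp stand frame mm [-66.2 -57.9 185.4] toolx yaw rel 0.15 zdir [ 0.004 -0.019 -1.   ] F [ 0.2 -0.1 -1.7] T [0.03 0.06 0.02] op 0.0173
```

View pics/s5.png

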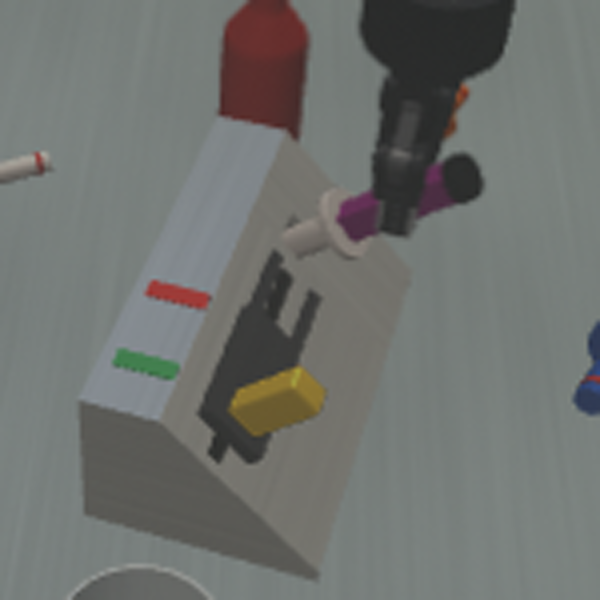

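The side view shows the collar off the slope and about 30 mm of shaft out. Force is only the piston's weight. Continue.

Request:
carry_out(increments=[[0,-0.9,0,-0.9,0],[0,-1.8,0,-1.8,0],[0,-2.7,0,-2.7,0],[0,-3.6,0,-3.6,0],[0,-3.6,0,-3.6,0]])

```text
clock: 9.57
position: [0.4684, -0.0359, 0.2218]
orientation: [0.009, 0.993, -0.121, 0.004]
force: [-0.1, 0.7, -1.6]
opening: 0.0175
```

```bash
python3 - <<'E'
from h import *
rep()
cv2.imwrite("pics/s6.png",cv2.resize(robot.snapshot("side")[100:250,225:375,::-1],None,fx=4,fy=4,interpolation=cv2.INTER_CUBIC))
E
```

```text
t 9.57 tcp stand frame mm [-102.5  -57.3  221.8] toolx yaw rel 0.16 zdir [ 0.005 -0.02  -1.   ] F [-0.1  0.7 -1.6] T [ 0.01  0.06 -0.04] op 0.0175
```

View pics/s6.png

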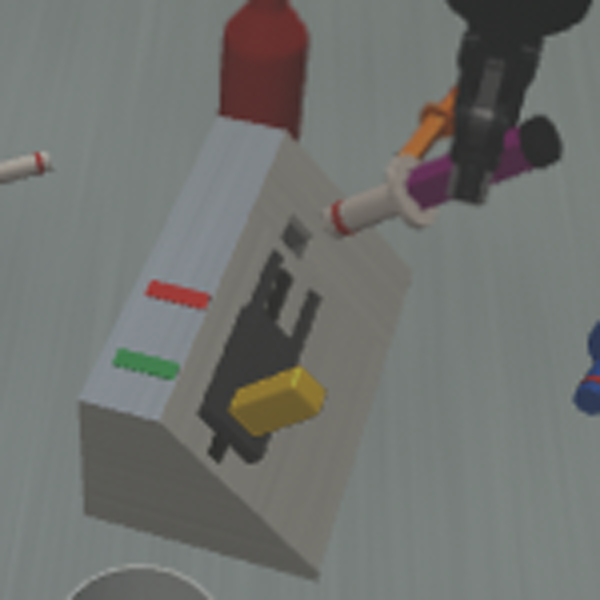

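The piston is fully out: the red seal ring is visible and the socket is empty. To level it, I will lower the shaft onto the flat stand top at low grip so the piston pivots between the pads. First lift and move forward.

Request:
carry_out(increments=[[0,0,0.5,-3,0],[0,0,1,-6,0],[0,3,1.5,-6,0],[0,6.4,1.5,-6,0],[0,6.4,1.5,-6,0]])

```text
clock: 10.25
position: [0.5298, -0.0657, 0.2823]
orientation: [0.01, 0.993, -0.121, 0.005]
force: [-1.0, 0.1, -2.0]
opening: 0.0172
```

```bash
python3 - <<'E'
from h import *
rep(P(-38,-74,226))
im=robot.snapshot("side")[60:210,225:375,::-1]
cv2.imwrite("pics/s7.png",cv2.resize(im,None,fx=4,fy=4,interpolation=cv2.INTER_CUBIC))
cv2.imwrite("pics/w7.png",robot.snapshot("wrist")[:,:,::-1])
E
```

```text
t 10.25 tcp stand frame mm [-35.7 -71.3 282.3] toolx yaw rel 0.13 zdir [ 0.008 -0.02  -1.   ] F [-1.   0.1 -2. ] T [ 0.03  0.04 -0.01] op 0.0172
shift cm [-0.31  0.17  5.63]
```

View pics/s7.png

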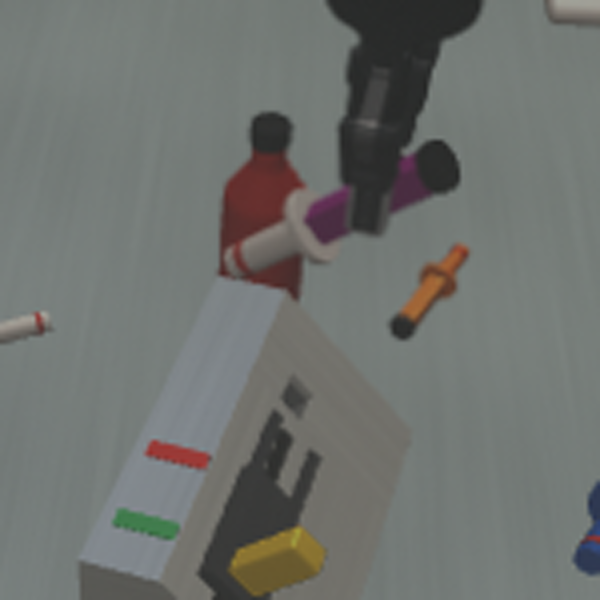

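View pics/w7.png

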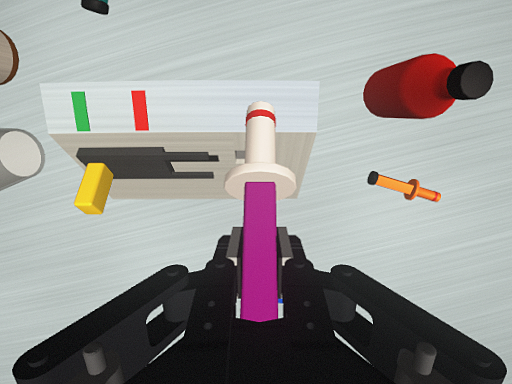

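Nose is over the top. Lower at 20 N grip: free descent first, then a partial press.

Request:
carry_out(increments=[[0,-0.2,0.2,2,0],[0,-0.2,0.2,4,0],[0,-0.2,0.2,5,0],[0,-0.3,0.2,6,0],[0,-0.4,0.2,7,0]], grip_force=20)

```text
clock: 10.98
position: [0.5203, -0.0663, 0.2123]
orientation: [0.009, 0.993, -0.121, 0.001]
force: [-7.0, 1.8, 9.8]
opening: 0.0168
```

```bash
python3 - <<'E'
from h import *
rep(P(-49,-73,166))
im=robot.snapshot("side")[60:210,225:375,::-1]
cv2.imwrite("pics/s8.png",cv2.resize(im,None,fx=4,fy=4,interpolation=cv2.INTER_CUBIC))
E
```

```text
t 10.97 tcp stand frame mm [-44.8 -74.3 212.3] toolx yaw rel 0.16 zdir [ 0.    -0.019 -1.   ] F [-7.   1.8  9.8] T [0.16 0.61 0.02] op 0.0168
shift cm [-0.44 -0.21  4.63]
```

View pics/s8.png

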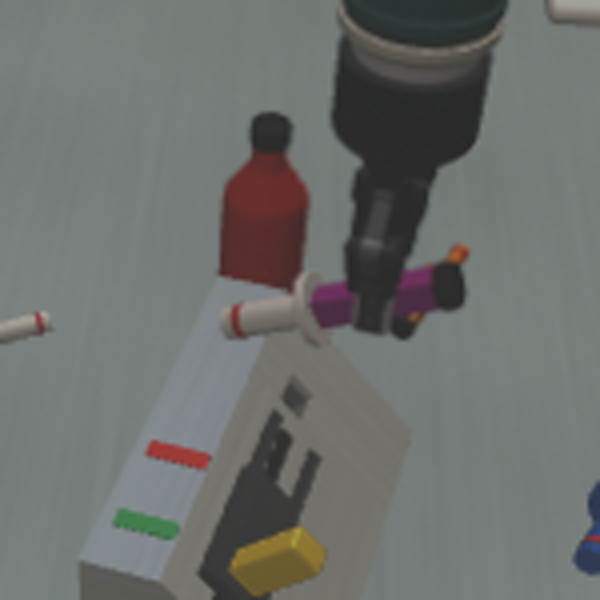

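It pivots as intended (force about 10–12 N). Continue to level.

Request:
carry_out(increments=[[0,-0.1,0,1.1,0],[0,-0.3,0,2.2,0],[0,-0.4,0,3.2,0],[0,-0.4,0,4,0],[0,-0.4,0,4.3,0]])

```text
clock: 11.65
position: [0.5163, -0.0661, 0.1679]
orientation: [0.009, 0.993, -0.121, 0.001]
force: [-5.5, 1.8, 7.0]
opening: 0.0172
```

```bash
python3 - <<'E'
from h import *
rep(P(-49,-73,166))
im=robot.snapshot("side")[60:210,225:375,::-1]
cv2.imwrite("pics/s9.png",cv2.resize(im,None,fx=4,fy=4,interpolation=cv2.INTER_CUBIC))
E
```

```text
t 11.65 tcp stand frame mm [-48.7 -75.  167.9] toolx yaw rel 0.17 zdir [ 0.    -0.018 -1.   ] F [-5.5  1.8  7. ] T [0.05 0.23 0.01] op 0.0172
shift cm [-0.03 -0.2   0.19]
```

View pics/s9.png

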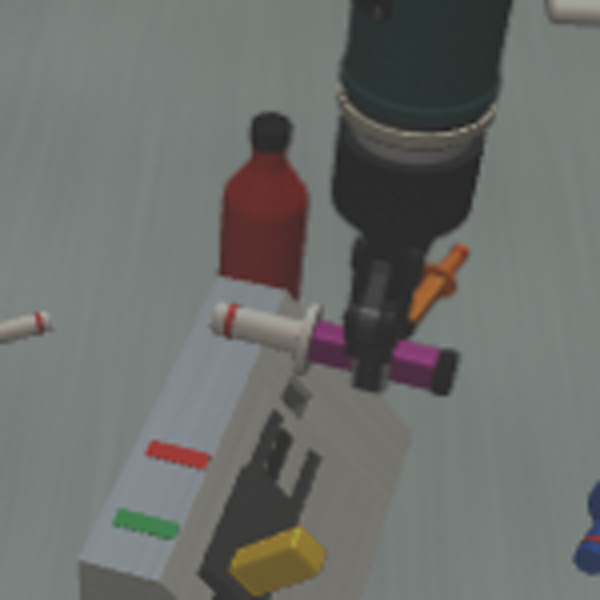

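The piston looks near level. Firm the grip, then lift and measure the tilt.

Request:
carry_out(increments=[[0,0,0,0,0],[0,0,0,0,0],[0,0,0,-1,0],[0,-0.5,0,-3,0],[0,-1,0,-6,0]], grip_force=60)

```text
clock: 12.32
position: [0.5062, -0.0625, 0.228]
orientation: [0.009, 0.993, -0.121, 0.0]
force: [0.4, -1.1, -1.6]
opening: 0.0167
```

Request:
carry_out(increments=[[0,-1,0,-3,0],[0,-2,0,-6,0],[0,-3,0,-9,0],[0,-3,0,-9,0],[0,-3,0,-9,0]])

```text
clock: 12.95
position: [0.4772, -0.0538, 0.3172]
orientation: [0.009, 0.993, -0.121, 0.0]
force: [-0.3, -0.4, -2.5]
opening: 0.0169
```

```bash
python3 - <<'E'
from h import *
rep()
im=robot.snapshot("side")[:,:,::-1];cv2.imwrite("pics/s10.png",im)
cv2.imwrite("pics/s10z.png",cv2.resize(im[20:170,250:400],None,fx=4,fy=4,interpolation=cv2.INTER_CUBIC))
im=robot.snapshot("top")[:,:,::-1];cv2.imwrite("pics/t10.png",im)
cv2.imwrite("pics/t10z.png",cv2.resize(im[160:310,220:370],None,fx=4,fy=4,interpolation=cv2.INTER_CUBIC))
cv2.imwrite("pics/w10.png",robot.snapshot("wrist")[:,:,::-1])
E
```

```text
t 12.95 tcp stand frame mm [-89.6 -72.5 317.2] toolx yaw rel 0.15 zdir [-0.002 -0.018 -1.   ] F [-0.3 -0.4 -2.5] T [-0.    0.06  0.  ] op 0.0169
```

View pics/s10z.png

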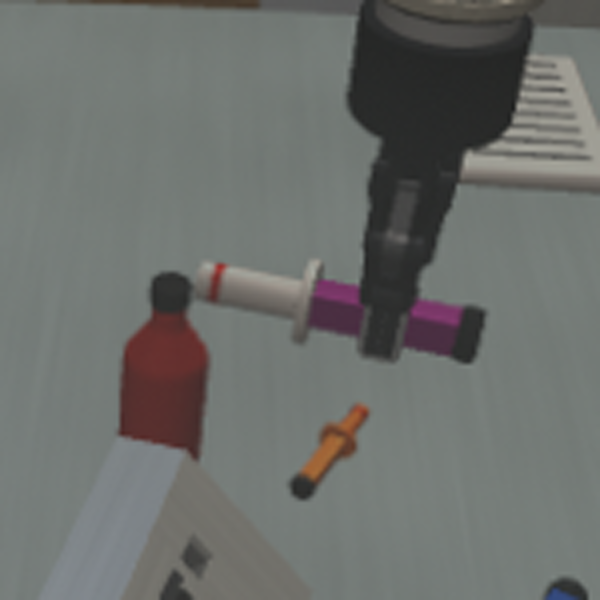

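View pics/t10z.png

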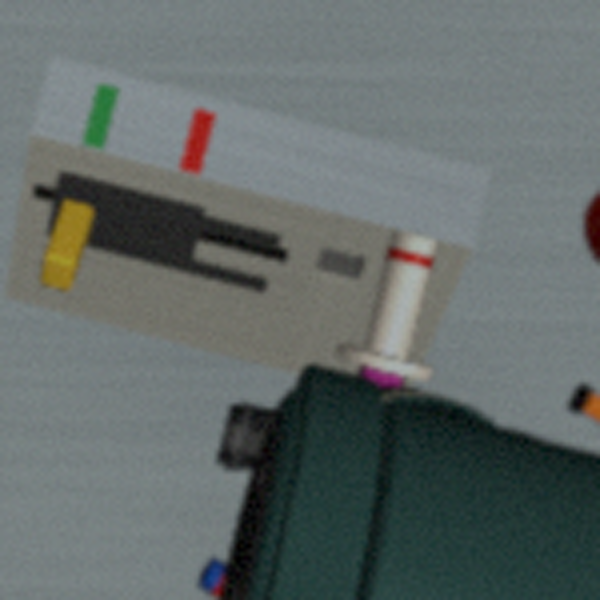

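View pics/w10.png

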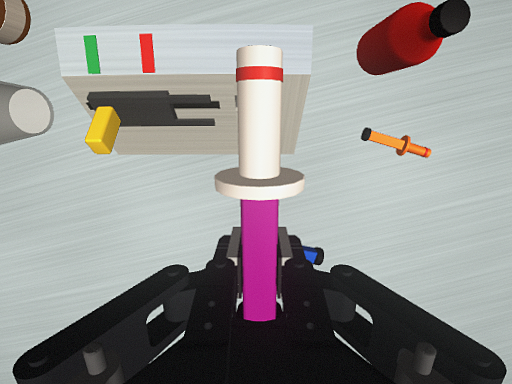

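```bash
python3 - <<'E'
from h import *
s=lambda u,v:ray("side",(250+(u+.5)/4-.5,20+(v+.5)/4-.5))
t=lambda u,v:ray("top",(220+(u+.5)/4-.5,160+(v+.5)/4-.5))
F=lambda p:np.round(Q.inv().apply(p-np.r_[o,0])*1e3,1)
a,e=tri(s(217,283),t(410,258));b,f=tri(s(306,301),t(386,360))
print("ring",F(a),e*1e3,"collar",F(b),f*1e3)
N=Q.apply([0,1,0]);p0=P(0,-72.5+1,0)
pts=[]
for uv in((217,283),(306,301),(467,334)):
    O,d=s(*uv);X=O+d*(N@(p0-O))/(N@d);pts.append(F(X));print(F(X))
v=pts[0]-pts[2];print(np.degrees(np.arctan2(v[2],v[0])),"len",np.linalg.norm(v))
# wrist view
E
```

```text
ring [ -1.2 -72.1 260.9] 2.2326995628586794 collar [-48.1 -72.9 259.8] 1.6453156356466747
[-1.000e-01 -7.150e+01  2.612e+02]
[-47.5 -71.5 260.6]
[-130.5  -71.5  259.9]
0.5711813336325109 len 130.4064799003485
```

Tilt is about 0.6° and the height about 0.26 m, with triangulation gaps of 1.6–2.2 mm. Last look at the bystanders, then hand in.

```bash
python3 - <<'E'
from h import *
rep()
a=cv2.imread("pics/side0.png");b=cv2.imread("pics/s10.png")
cv2.imwrite("pics/cmp.png",np.vstack([np.hstack([a[60:310,130:400],b[60:310,130:400]])]))
E
```

```text
t 13.1 tcp stand frame mm [-89.9 -72.5 316.5] toolx yaw rel 0.15 zdir [-0.004 -0.017 -1.   ] F [ 0.3  0.9 -3. ] T [ 0.03 -0.   -0.  ] op 0.0168
```

View pics/cmp.png

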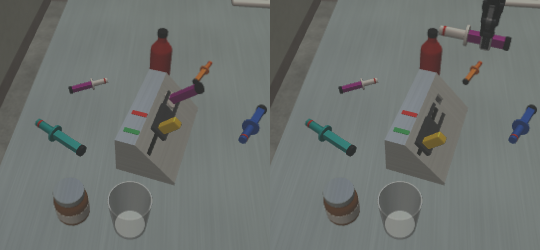

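The before and after views match for the cup, syrup, jar and look-alikes. The latch sits at green.

```bash
python3 -c "
from rig import robot
print(robot.close_job(), robot.state()['clock'])"
```

```text
the job is handed in; nothing more can be done
the job is handed in; nothing more can be done
```

The job is handed in: the latch is open, and the piston is out of its socket and held level and still in the gripper. The robot's clock read 13.1 s just before hand-in.

- **Latch:** I slid the tab to its open end. My first back-off probably dragged it back about 3 mm, so I pushed it home again. A nudge with closed fingers then met a hard stop at 25 N, with the tab at about 90 mm.
- **Piston:** I drew it straight out along the slope's normal with almost no resistance. The gripper can't tilt, so I levelled the piston by pressing its shaft lightly on the stand's flat top at 20 N grip. It turned between the pads, and I then gripped it at 60 N and lifted it clear.
- **Last checks:** The piston is about 0.6° from level, and its middle is about 0.26 m above the counter. The two camera views agreed to about 2 mm. The force reading shows only the piston's weight.
- **Other things:** The cup, syrup bottle, jar and look-alikes look unmoved when the side view is compared with the first one.

No check failed at the end. The tool finished about 1° off vertical after leaning on the latch's stop, which mainly rolls the piston about its own axis.

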